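Press a label holder home behind the shelf lip

TASK

Set the bench timer by pressing its keys down one at a time, red (clear), then yellow (one minute), then green (start), and leave the black key alone. Then take the blue label holder from the wooden stand and slip its foot straight down behind the lip of the riser shelf's front rail, centred in front of the blue bin with the white label facing out from the shelf, feeling for the channel without forcing it, until it is fully home. The tape on its foot needs pressure to bond, so do not let go: finish while still holding it upright and pressed firmly down in the rail, with the bins and the grey label holder left where they are.

Things in the scene. Friction and masses are not known exactly. Their poses are not given: they have to be found in the camera images.
- shelf: low white bench riser shelf, 440 mm wide, fixed, an aluminium label rail along its front edge, deck 80 mm high; the bins on it begin 50 to 55 mm behind the channel. Origin: on the bench top under the middle of the rail's channel; x from the shelf's front to its back, y along the rail, z up
- rail_floor: floor strip of the rail; origin: middle of the floor of the rail's channel, 74 mm above the shelf's origin, axes as the shelf's. The channel runs along y, 220 mm to either side; it is 8 mm wide (x from -4 to 4 mm) for the first 18 mm above this floor, then front lip and back wall flare apart to a mouth 19 mm wide 28 mm above the floor. Rigid
- holder_blue_center (a point): centre of the label pocket (8 mm thick in x, 80 wide in y, 50 high in z) of the blue label holder, an upright rigid plate of 35 to 65 g. Below the pocket a foot 5 mm thick, 76 wide, 32 high ends 57 mm below this point. The white label is on the -x face. Grasp it from above, a finger on each face. Fully home, this point is 57 mm above the channel floor
- label_face (a point): point on the white label side of the blue holder, 5 mm from the holder's centre towards its own -x; it must end on the front side of the channel (the shelf's -x)
- stand: wooden stand, 46 mm deep (x), 220 wide (y), 30 high, fixed, with a groove 8 mm wide and 22 deep along y in which both holders stand upright at the start, their centres 65 mm above the bench. Origin: middle of its underside
- holder_grey_center (a point): the same point of the grey label holder, same shape, standing in the same groove about 116 mm (100 mm at least) to one side of the blue one; not to be moved
- bin_blue: open blue plastic parts bin standing on the riser shelf behind the rail, 90 mm deep (x) by 100 mm wide (y) by 50 mm high, with small parts in it; loose. Origin: centre of its underside; x points away from the shelf's front, like the shelf's x, y along the shelf. The label holder goes into the rail in front of the middle of this bin
- bin_yellow: open yellow plastic parts bin standing on the riser shelf behind the rail, 90 mm deep (x) by 100 mm wide (y) by 50 mm high, with small parts in it; loose. Origin: centre of its underside; x points away from the shelf's front, like the shelf's x, y along the shelf
- bin_red: open red plastic parts bin standing on the riser shelf behind the rail, 90 mm deep (x) by 100 mm wide (y) by 50 mm high, with small parts in it; loose. Origin: centre of its underside; x points away from the shelf's front, like the shelf's x, y along the shelf
- timer: bench timer, a slate-blue box 90 mm deep (x) by 160 wide (y), fixed, face 26 mm above the bench; four keys stand 8 mm proud of it in a row, 34 mm apart, in the order red, yellow, black, green towards its -y; a display rim 3 mm above the face begins 29 mm behind the row's centre line (+x). Origin: middle of its underside
- key_red_top (a point): centre of the top of the red key (clear) of the bench timer, a square cap 20 mm wide; z up
- key_yellow_top (a point): centre of the top of the yellow key (minutes) of the bench timer, a square cap 20 mm wide; z up
- key_green_top (a point): centre of the top of the green key (start) of the bench timer, a square cap 20 mm wide; z up
- key_black_top (a point): centre of the top of the black key (seconds) of the bench timer, a square cap 20 mm wide; z up; not to be pressed
- key_red (a joint): travel of the red key: 0 up, 0.005 m fully down; springs back by itself; about 1.5 N starts it and 5 N takes it fully down
- key_yellow (a joint): travel of the yellow key: 0 up, 0.005 m fully down; springs back by itself; about 1.5 N starts it and 5 N takes it fully down
- key_black (a joint): travel of the black key: 0 up, 0.005 m fully down; springs back by itself; about 1.5 N starts it and 5 N takes it fully down
- key_green (a joint): travel of the green key: 0 up, 0.005 m fully down; springs back by itself; about 1.5 N starts it and 5 N takes it fully down
Not all that is in view belongs to the job. There is more than one size of the bin_blue; the job needs the smaller. Of the things that look like the timer, take the one that is farthest to the robot's left at the start.

How it is judged:
By the outcome, as a careful person would: the job done as asked, in the order asked, and still so for the second after the job is handed in, while the arm keeps its last pose, push and grip.
It also fails if it takes over 61 s, if anything falls off the work surface, if the arm or the gripper's body presses on something with over 40 N, if the wrist force passes 120 N, or if a joint passes its speed limit or range.

ROBOT

A 6-joint arm with a two-finger parallel gripper is mounted at the origin on the work surface. World frame = base frame: x ahead of the robot, y to its left, z up, the work surface at z = 0. Lengths are in mm, angles in degrees, forces in N, time in s.
With the tool pointing down it reaches from about 350 to 850 mm from the base axis. Payload 8.1 kg.
Tool frame: the origin (TCP) lies midway between the tips of the shut fingers; the grasp point (between the pads) lies 19 mm behind it; z points along the fingers, y is the line along which they close (so a half turn about z gives the same grasp; the last joint's range is limited). The gripper opens to 85 mm and grips with 20 to 120 N. Pads are 22 mm wide; open, the fingers measure 114 mm over their backs; the gripper's body (76 mm by 85 mm) begins 54 mm behind the grasp point. The pads swing forward as they close: fully open they stand 13 mm farther back than shut.
Start: joints at [63.575, 7.471, 85.268, -0, 87.261, -4.893], TCP at [220.189, 558.142, 231.292] pointing down, gripper open.
Joint ranges: [-169.43, 169.43], [-51.17, 129.36], [1.28, 143.12], [-76.62, 256.62], [0, 156.53], [-152.29, 152.29]. Speed limits (degrees/s): [136.94, 136.94, 159.86, 180, 180, 180].

INTERFACE

Orientations are given as [roll, pitch, yaw] about the fixed x, y, z axes, in that order (R = Rz(yaw) Ry(pitch) Rx(roll)).
In Python, from bench import r gives the robot as it stands.
- The arm moves only by the tool send_rows, never from a script. Its argument "increments" is a list of rows, each a list of 6 numbers: the shift along the tool's x, y, z in mm, then the turn, a rotation vector about the tool's x, y, z in rad. A call has 1 to 5 rows; each row shifts and turns the commanded pose from where the row before left it, along the tool's axes as they then stand; what a row does not reach is not made up. A row lasts 1/8 s, in which the tool goes at most 62.5 mm and 10.7 degrees, less where a joint would pass 70% of its speed; a pose out of reach is approached as far as the arm can. A call is refused whole if a number of a shift passes 62.5 or a number of a turn 0.188, either way. A call with a gripper value outside its range is refused whole. "grip" is the closure, from -1 (fully open) to 1 (shut), set as the call begins (left out, the last holds). The fingers move at their own pace and stop on an object; "grip_force" is the grip in N (left out, the last holds). Time passes only in rows, so rows that do not move let the fingers close. It gives the time, the measured TCP pose, the force, the opening and the grip force at its end, in the units of the state.
- r.sense(): the state, without advancing time (a new reading comes with each control period).
- r.snapshot(name): name is "side" or "top" or "wrist"; returns a dict with "img" (420x560x3 uint8, blue, green, red), "z_map" (420x560 float32, mm along the optical axis (not along the pixel's ray), 0 where there is no reading), "fx", "fy", "cx", "cy" (pixels), "view" (4x4, takes a point from world to camera coordinates). Camera axes: x right, y down, z forward; pixel columns grow to the right and rows downward; lengths in mm; the calibration is good to about 2 mm. A picture is of the moment at which its call begins.
- r.hand_in(): hands the job in; it is judged then, once.
The state is a dict: "time": time; "joint_pos": joint angles; "qd": joint speeds; "joint_efforts": joint torques, N m; "tool_pos": TCP position; "tcp_rot": TCP orientation; "ft_force": force on the tool from outside, world axes, zero at the start; "wrist_torque": the same for the moment, N m; "finger_gap": finger opening in mm; "grip_force": force on a finger pad.
Only numpy, scipy, OpenCV 4.12 (cv2) and the standard library are available. Lean on these libraries where they do the work, as an engineer would, in place of code of your own. Each camera call takes 0.05 s, during which the arm holds its last target. There are 200 camera calls.

## Working session

There is one attempt and no reset: what is moved stays moved. The work goes in short steps, Python scripts to look and compute and a tool call to move; the robot and the scene stay as the last step left them, time stands still between calls to the robot, and variables do not carry over. Pictures are saved under pics/ and viewed, at most 10 in all, crops included, and the job is handed in when it is done.

Besides the shell and the picture viewer there is one more tool, called after ">>>" by a JSON object that holds its "op" and its "data", one argument or row to a line. send_rows: Moves the arm, as the interface text tells. Its arguments: {"type":"object","properties":{"increments":{"type":"array"},"grip":{"type":"number"},"grip_force":{"type":"number"}},"required":["increments"]}

```bash
mkdir -p pics; cat > h.py <<'E'
import numpy as np, cv2, pickle
from bench import r
def snap(n,f):
    s=r.snapshot(n); pickle.dump(s,open(f'pics/{f}.pkl','wb')); cv2.imwrite(f'pics/{f}.png',s['img']); return s
def load(f): return pickle.load(open(f'pics/{f}.pkl','rb'))
def pt(s,u,v,k=1):
    z=s['z_map'][v-k:v+k+1,u-k:u+k+1]; z=np.median(z[z>0]) if (z>0).any() else np.nan
    return (np.linalg.inv(s['view'])@[(u-s['cx'])*z/s['fx'],(v-s['cy'])*z/s['fy'],z,1])[:3].round(1)
def ptz(s,u,v,zw):
    M=np.linalg.inv(s['view']); o=M[:3,3]; d=M[:3,:3]@[(u-s['cx'])/s['fx'],(v-s['cy'])/s['fy'],1]
    return (o+d*(zw-o[2])/d[2]).round(1)
def cloud(s):
    v,u=np.mgrid[:420,:560]; z=s['z_map']
    P=np.stack([(u-s['cx'])*z/s['fx'],(v-s['cy'])*z/s['fy'],z,np.ones_like(z)],-1)@np.linalg.inv(s['view']).T
    P[z==0]=np.nan; return P[...,:3]
E
python3 - <<'E'
from h import *
a=snap('top','t0');b=snap('side','s0')
for s in (a,b): print(np.linalg.inv(s['view']).round(2).tolist(),s['fx'])
print(r.sense())
E
```

```text
[[0.01, -0.99, 0.15, 350.25], [-1.0, -0.01, -0.01, 33.58], [0.01, -0.15, -0.99, 1251.69], [0.0, 0.0, 0.0, 1.0]] 437.4662861555019
[[0.74, -0.35, 0.57, -216.82], [-0.67, -0.41, 0.62, -783.65], [0.02, -0.84, -0.54, 758.47], [0.0, 0.0, 0.0, 1.0]] 486.11293692576737
{'time': 0.1, 'joint_pos': array([ 6.35751148e+01,  7.51002939e+00,  8.53240545e+01,  1.42046928e-03,
        8.72611976e+01, -4.89241051e+00]), 'qd': array([ 0.09531256, -0.13897629, -0.10007489,  0.01539005,  0.05211515,
       -0.05146836]), 'joint_efforts': array([ 1.11344641e-04, -5.70958507e+01, -5.01936400e+01, -3.15806647e-04,
        8.06795986e-03, -1.35955844e-05]), 'tool_pos': array([219.95964273, 557.6932489 , 230.34743816]), 'tcp_rot': array([-1.79905187e+02, -9.53963433e-03,  1.58467448e+02]), 'ft_force': array([-0.40208431, -1.3748229 , -0.39535227]), 'wrist_torque': array([-0.03318993,  0.00192509, -0.01178707]), 'grip_force': 0.0, 'finger_gap': 85.16859148795548}
```

View pics/t0.png

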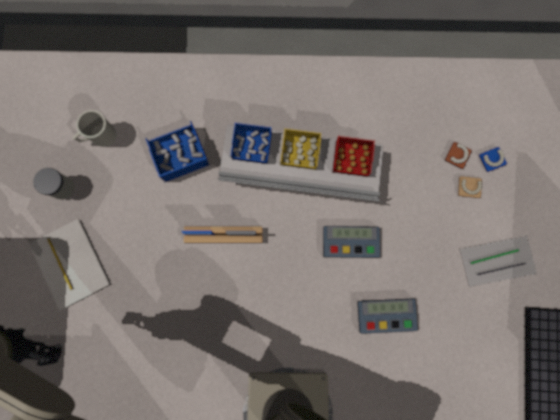

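View pics/s0.png

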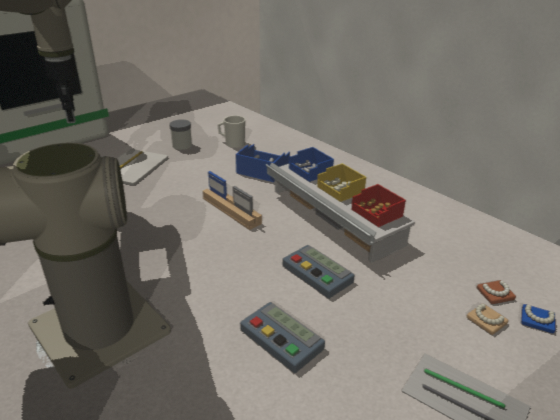

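The top view shows two timers, at px (352,242) and (388,315). The one at (352,242) is farther left (+y), so that is the one to use. There are two blue bins: a bigger one on the bench at (178,152) and a smaller one on the shelf at (252,143), so I use the shelf one. The holders stand at about (208,232) for blue and (250,232) for grey. I'll confirm these in an enlarged crop.

```bash
python3 - <<'E'
from h import *
s=load('t0');b=load('s0')
c=cv2.resize(s['img'][110:270,140:400],None,fx=3,fy=3,interpolation=cv2.INTER_CUBIC)
cv2.imwrite('pics/c1.png',c)
d=cv2.resize(b['img'][160:240,190:290],None,fx=6,fy=6,interpolation=cv2.INTER_CUBIC)
cv2.imwrite('pics/c2.png',d)
P=cloud(s); 
for n,(z0,z1,u0,u1,v0,v1) in dict(bigblue=(40,90,140,212,115,185),blue=(118,160,225,275,115,165),yel=(118,160,277,325,120,170),red=(118,160,330,380,130,180),holder=(75,110,170,280,215,250),timer=(20,33,315,390,215,265)).items():
    q=P[v0:v1,u0:u1].reshape(-1,3); q=q[(q[:,2]>z0)&(q[:,2]<z1)]
    if len(q): print(n,len(q),np.percentile(q,[2,50,98],axis=0).round(0).tolist(), cv2.minAreaRect(q[:,:2].astype(np.float32)))
E
```

```text
bigblue 427 [[641.0, 240.0, 41.0], [677.0, 314.0, 61.0], [791.0, 406.0, 72.0]] ((720.9174194335938, 324.7342529296875), (126.31330108642578, 139.4793701171875), 22.98729133605957)
blue 172 [[688.0, 56.0, 118.0], [762.0, 110.0, 127.0], [773.0, 162.0, 133.0]] ((725.848876953125, 109.07708740234375), (101.05029296875, 88.45330810546875), 83.99356842041016)
yel 167 [[671.0, -78.0, 118.0], [748.0, -32.0, 127.0], [759.0, 29.0, 133.0]] ((710.1482543945312, -24.13321304321289), (99.86337280273438, 91.5883560180664), 83.07962036132812)
red 187 [[650.0, -219.0, 118.0], [728.0, -177.0, 127.0], [740.0, -116.0, 132.0]] ((692.4183959960938, -167.54000854492188), (100.45883178710938, 91.70335388183594), 83.18438720703125)
holder 232 [[479.0, 99.0, 76.0], [483.0, 213.0, 88.0], [488.0, 288.0, 93.0]] ((483.5740661621094, 193.67340087890625), (7.924172878265381, 195.455810546875), 0.44428551197052)
timer 1637 [[425.0, -250.0, 21.0], [470.0, -172.0, 27.0], [510.0, -98.0, 32.0]] ((468.6166076660156, -174.23684692382812), (88.61495208740234, 159.61537170410156), 0.5638056993484497)
```

View pics/c1.png

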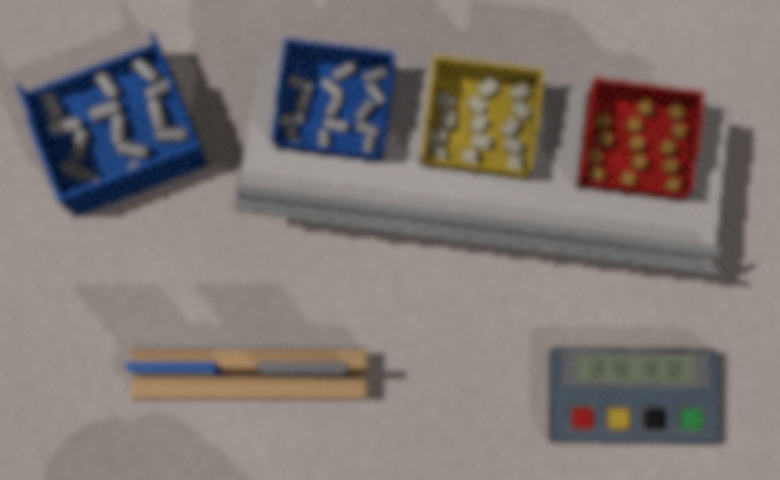

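View pics/c2.png

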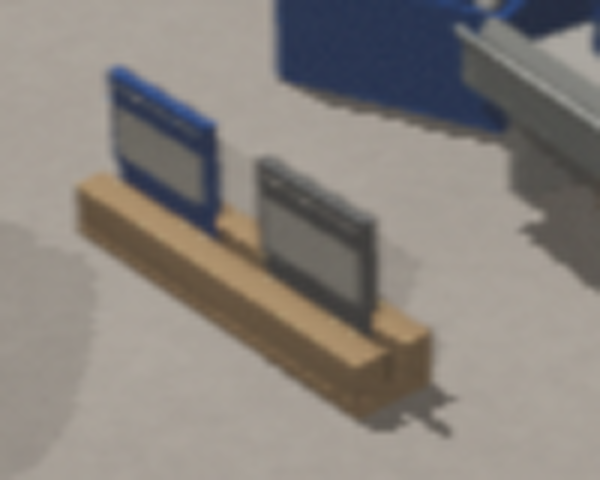

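The crops confirm the picks: timer at crop (637,395) with keys red, yellow, black, green, the smaller blue bin on the shelf, and both holders standing with their white labels facing -x (the shelf's front side). Next I'll work out key and shelf positions.

```bash
cat >> h.py <<'E'
from scipy.spatial.transform import Rotation as Ro
def rel(p,yaw,p0=None,rpy0=None):
    """tool-axis shift and turn from present to target (tool down, yaw)"""
    s=r.sense(); p0=s['tool_pos'] if p0 is None else np.array(p0); R0=Ro.from_euler('xyz',s['tcp_rot'] if rpy0 is None else rpy0,degrees=True)
    R1=Ro.from_euler('xyz',[180,0,yaw],degrees=True)
    return R0.inv().apply(np.array(p)-p0).round(1), (R0.inv()*R1).as_rotvec().round(3)
E
python3 - <<'E'
from h import *
s=load('t0');b=load('s0')
hsv=cv2.cvtColor(s['img'],cv2.COLOR_BGR2HSV); hb=cv2.cvtColor(b['img'],cv2.COLOR_BGR2HSV)
def cen(h,m,u0,u1,v0,v1):
    k=np.zeros(m.shape,bool);k[v0:v1,u0:u1]=1; v,u=np.nonzero(k&m); return u.mean(),v.mean(),len(u)
H,S,V=cv2.split(hsv)
for n,m in dict(red=((H<8)|(H>172))&(S>130),yel=(H>15)&(H<32)&(S>130),grn=(H>50)&(H<85)&(S>130)).items():
    u,v,k=cen(hsv,m,328,378,243,256); print('top',n,u,v,k,ptz(s,u,v,34))
H,S,V=cv2.split(hb)
for n,m in dict(red=((H<8)|(H>172))&(S>130),yel=(H>15)&(H<32)&(S>130),grn=(H>50)&(H<85)&(S>130)).items():
    u,v,k=cen(hb,m,285,340,250,290); print('side',n,u,v,k,ptz(b,u,v,33))
# deck & rail profile
P=cloud(s).reshape(-1,3); q=P[(P[:,2]>60)&(P[:,2]<115)&(P[:,0]>540)&(P[:,0]<800)&(P[:,1]<210)&(P[:,1]>-280)]
y=np.array([-34.,277]);y/=np.hypot(*y);y=np.array([-.122,.9925]);x=np.array([y[1],-y[0]])
a=q[:,:2]@x; c=q[:,:2]@y
for lo in range(int(a.min()),int(a.min())+75,4):
    m=(a>=lo)&(a<lo+4)
    if m.sum()>3: print(lo,m.sum(),np.percentile(q[m,2],[10,50,90]).round(0),c[m].min().round(),c[m].max().round())
E
```

```text
top red 333.9347826086956 248.93478260869566 46 [ 446.1 -124.6   34. ]
top yel 345.9318181818182 249.04545454545453 44 [ 446.1 -158.1   34. ]
top grn 369.9259259259259 249.14814814814815 27 [ 446.4 -225.3   34. ]
side red 296.0652173913044 257.95652173913044 46 [ 445.3 -126.7   33. ]
side yel 305.67391304347825 264.54347826086956 46 [ 445.1 -160.    33. ]
side grn nan nan 0 [nan nan nan]
540 11 [ 71.  98. 101.] -305.0 -288.0
544 14 [ 82. 100. 102.] -306.0 -270.0
548 22 [ 70.  97. 100.] -306.0 -251.0
552 30 [ 72.  89. 100.] -307.0 -241.0
556 54 [ 73.  91. 100.] -310.0 -222.0
560 50 [ 74.  92. 100.] -307.0 -207.0
564 55 [ 72.  93. 100.] -297.0 -188.0
568 70 [ 73.  93. 100.] -311.0 -169.0
572 70 [72. 88. 99.] -312.0 -156.0
576 79 [73. 84. 99.] -312.0 -147.0
580 94 [ 72.  79. 100.] -316.0 -128.0
584 106 [74. 80. 99.] -314.0 -107.0
588 113 [ 74.  80. 101.] -317.0 -85.0
592 111 [75. 80. 98.] -317.0 -83.0
596 126 [75. 80. 99.] -317.0 -67.0
600 135 [76. 80. 97.] -317.0 -46.0
604 142 [ 75.  80. 100.] -321.0 -25.0
608 162 [76. 80. 99.] -322.0 -12.0
612 177 [74. 80. 99.] -323.0 1.0<stdin>:5: RuntimeWarning: Mean of empty slice.
  ret = ret.dtype.type(ret / rcount)
```

>>> {"op": "send_rows", "data": {
  "increments": [
    [0, 0, 0, 0, 0, 0.171],
    [0, 0, 0, 0, 0, 0.171],
    [0, 0, 0, 0, 0, 0.171],
    [0, 0, 0, 0, 0, 0.171],
    [0, 0, 0, 0, 0, 0.171]
  ],
  "grip": 1
}}

```text
time: 0.72
tool_pos: [220.0, 557.8, 230.6]
tcp_rot: [-180.0, 0.0, 109.2]
ft_force: [-0.5, 0.2, -0.2]
finger_gap: 0.5
grip_force: 0.0
```

>>> {"op": "send_rows", "data": {
  "increments": [
    [0, 0, 0, 0, 0, 0.171],
    [0, 0, 0, 0, 0, 0.171],
    [0, 0, 0, 0, 0, 0]
  ]
}}

```text
time: 1.1
tool_pos: [220.1, 557.9, 230.8]
tcp_rot: [-180.0, 0.0, 89.9]
ft_force: [-0.6, -0.4, -0.8]
finger_gap: -0.2
grip_force: 0.0
```

>>> {"op": "send_rows", "data": {
  "increments": [
    [-48.8, 16.1, 0, 0, 0, 0],
    [-48.8, 16.1, 0, 0, 0, 0],
    [-48.8, 16.1, 0, 0, 0, 0],
    [-48.8, 16.1, 0, 0, 0, 0],
    [-48.8, 16.1, 0, 0, 0, 0]
  ]
}}

```text
time: 1.72
tool_pos: [300.4, 312.4, 231.2]
tcp_rot: [180.0, 0.0, 90.2]
ft_force: [0.9, -0.0, -0.4]
finger_gap: -0.0
grip_force: 0.0
```

>>> {"op": "send_rows", "data": {
  "increments": [
    [-48.8, 16.1, 0, 0, 0, 0],
    [-48.8, 16.1, 0, 0, 0, 0],
    [-48.8, 16.1, 0, 0, 0, 0],
    [-48.8, 16.1, 0, 0, 0, 0],
    [-48.8, 16.1, 0, 0, 0, 0]
  ]
}}

```text
time: 2.35
tool_pos: [380.4, 68.2, 231.4]
tcp_rot: [180.0, -0.0, 90.2]
ft_force: [1.2, 0.6, 0.9]
finger_gap: -0.3
grip_force: 0.0
```

>>> {"op": "send_rows", "data": {
  "increments": [
    [-48.8, 16.1, 0, 0, 0, 0],
    [-48.8, 16.1, 15, 0, 0, 0],
    [-48.8, 16.1, 25, 0, 0, 0],
    [-48.8, 16.1, 25, 0, 0, 0],
    [0, 0, 25, 0, 0, 0]
  ]
}}

```text
time: 2.98
tool_pos: [444.5, -128.7, 140.4]
tcp_rot: [180.0, 0.0, 89.9]
ft_force: [-1.0, 0.3, 0.4]
finger_gap: 0.2
grip_force: 0.0
```

```bash
python3 - <<'E'
from h import *
w=snap('wrist','w0'); print(r.sense()['tool_pos'],r.sense()['tcp_rot'])
s=w; hsv=cv2.cvtColor(s['img'],cv2.COLOR_BGR2HSV);H,S,V=cv2.split(hsv)
for n,m in dict(red=((H<8)|(H>172))&(S>130),yel=(H>15)&(H<32)&(S>130),grn=(H>50)&(H<85)&(S>130)).items():
    k,l,st,c=cv2.connectedComponentsWithStats(m.astype(np.uint8))
    for i in range(1,k):
        if st[i,4]>150: print(n,st[i].tolist(),c[i].round(),ptz(s,*c[i],34))
s=load('t0')
P=cloud(s).reshape(-1,3); q=P[(P[:,2]>60)&(P[:,2]<115)&(P[:,0]>540)&(P[:,0]<800)&(P[:,1]<210)&(P[:,1]>-280)]
y=np.array([.122,.9925]);x=np.array([y[1],-y[0]])
a=q[:,:2]@x; c=q[:,:2]@y
for lo in range(int(a.min()),int(a.min())+65,3):
    m=(a>=lo)&(a<lo+3)
    if m.sum()>3: print(lo,m.sum(),np.percentile(q[m,2],[10,50,90]).round(0),c[m].min().round(),c[m].max().round())
for n,p in dict(b=(725.8,109.1),y=(710.1,-24.1),r=(692.4,-167.5)).items(): print(n,np.dot(p,x),np.dot(p,y))
E
```

```text
[ 442.1078343  -126.37471202  136.49100536] [-1.79696245e+02 -1.18018834e-01  8.99706988e+01]
red [269, 190, 24, 25, 592] [281. 202.] [ 446.2 -123.7   34. ]
red [36, 296, 29, 24, 558] [ 50. 307.] [ 241.8 -220.7   34. ]
red [545, 300, 15, 46, 364] [555. 326.] [ 694.  -239.9   34. ]
yel [269, 229, 24, 25, 563] [280. 241.] [ 446.1 -156.9   34. ]
yel [46, 328, 28, 23, 538] [ 60. 339.] [ 243.6 -254.2   34. ]
594 84 [ 98. 100. 103.] -150.0 269.0
597 151 [ 96.  99. 102.] -164.0 273.0
600 205 [69. 92. 97.] -165.0 273.0
603 30 [88. 90. 92.] -155.0 267.0
606 65 [71. 73. 76.] -164.0 267.0
609 321 [70. 76. 91.] -163.0 273.0
612 337 [74. 92. 98.] -164.0 273.0
615 224 [ 94.  99. 102.] -165.0 274.0
618 96 [ 96.  99. 101.] -162.0 265.0
624 121 [76. 79. 82.] -155.0 274.0
627 181 [76. 79. 82.] -164.0 272.0
630 156 [76. 79. 82.] -155.0 272.0
633 173 [76. 79. 82.] -163.0 272.0
636 158 [76. 79. 82.] -163.0 273.0
639 180 [76. 79. 82.] -165.0 274.0
642 169 [76. 79. 81.] -165.0 274.0
645 166 [76. 79. 82.] -164.0 272.0
648 175 [76. 79. 82.] -164.0 272.0
651 163 [76. 79. 82.] -164.0 273.0
654 167 [76. 79. 82.] -163.0 273.0
657 172 [76. 79. 82.] -163.0 271.0
b 707.0463 196.82934999999998
y 707.71445 62.71294999999999
r 707.6419999999999 -81.77095000000001
```

>>> {"op": "send_rows", "data": {
  "increments": [
    [0, 0.6, 30, 0, 0, 0],
    [0, 0, 35, 0, 0, 0],
    [0, 0, 30, 0, 0, 0],
    [0, 0, 6, 0, 0, 0],
    [0, 0, 0, 0, 0, 0]
  ]
}}

```text
time: 3.65
tool_pos: [445.0, -125.3, 40.9]
tcp_rot: [180.0, -0.0, 90.0]
ft_force: [0.2, 0.3, -0.2]
finger_gap: -0.1
grip_force: 0.0
```

>>> {"op": "send_rows", "data": {
  "increments": [
    [0, 0, 4, 0, 0, 0],
    [0, 0, 4, 0, 0, 0],
    [0, 0, 3, 0, 0, 0],
    [0, 0, 0, 0, 0, 0]
  ]
}}

```text
time: 4.15
tool_pos: [445.7, -125.9, 29.9]
tcp_rot: [179.9, 0.0, 89.9]
ft_force: [2.2, -0.7, 3.3]
finger_gap: 0.2
grip_force: 2.1
```

>>> {"op": "send_rows", "data": {
  "increments": [
    [0, 0, 1.5, 0, 0, 0],
    [0, 0, 0.5, 0, 0, 0],
    [0, 0, 0, 0, 0, 0]
  ]
}}

```text
time: 4.53
tool_pos: [445.8, -125.9, 28.9]
tcp_rot: [179.9, 0.0, 89.9]
ft_force: [-3.4, 1.3, 15.5]
finger_gap: -0.0
grip_force: 7.8
```

Red bottomed out at 15 N. Next is yellow, then green.

>>> {"op": "send_rows", "data": {
  "increments": [
    [0, 0, -18, 0, 0, 0],
    [0, 0, 0, 0, 0, 0],
    [-17, 0, 0, 0, 0, 0],
    [-16.5, 0, 0, 0, 0, 0],
    [0, 0, 0, 0, 0, 0]
  ]
}}

```text
time: 5.15
tool_pos: [444.3, -160.5, 44.8]
tcp_rot: [-180.0, -0.0, 89.8]
ft_force: [-0.1, 0.4, 0.3]
finger_gap: -0.0
grip_force: 0.0
```

>>> {"op": "send_rows", "data": {
  "increments": [
    [0, 0, 6, 0, 0, 0],
    [0, 0, 5, 0, 0, 0],
    [0, 0, 4, 0, 0, 0],
    [0, 0, 3, 0, 0, 0],
    [0, 0, 0, 0, 0, 0]
  ]
}}

```text
time: 5.78
tool_pos: [444.6, -158.8, 28.7]
tcp_rot: [-179.9, -0.0, 89.9]
ft_force: [-11.0, 3.9, 22.9]
finger_gap: -0.3
grip_force: 11.2
```

>>> {"op": "send_rows", "data": {
  "increments": [
    [0, 0, -18, 0, 0, 0],
    [0, 0, -12, 0, 0, 0],
    [-34, 0, 0, 0, 0, 0],
    [-33.5, 0, 0, 0, 0, 0],
    [0, 0, 0, 0, 0, 0]
  ]
}}

```text
time: 6.4
tool_pos: [444.7, -228.2, 57.5]
tcp_rot: [180.0, 0.0, 89.8]
ft_force: [0.0, 0.2, 0.4]
finger_gap: 0.3
grip_force: 0.0
```

>>> {"op": "send_rows", "data": {
  "increments": [
    [0, 0, 18, 0, 0, 0],
    [0, 0, 5, 0, 0, 0],
    [0, 0, 4, 0, 0, 0],
    [0, 0, 3, 0, 0, 0],
    [0, 0, 0, 0, 0, 0]
  ]
}}

```text
time: 7.02
tool_pos: [444.2, -225.4, 28.7]
tcp_rot: [-179.9, -0.1, 89.9]
ft_force: [-13.0, 8.8, 23.8]
finger_gap: -0.0
grip_force: 12.1
```

>>> {"op": "send_rows", "data": {
  "increments": [
    [0, 0, -50, 0, 0, 0],
    [20, 0, -60, 0, 0, 0],
    [50, 5, -50, 0, 0, 0],
    [50, 5, -20, 0, 0, 0],
    [50, 5, 0, 0, 0, 0]
  ],
  "grip": -1
}}

```text
time: 7.65
tool_pos: [460.9, -61.4, 203.4]
tcp_rot: [179.7, 0.1, 89.9]
ft_force: [1.4, -0.1, -0.7]
finger_gap: 85.3
grip_force: 0.0
```

>>> {"op": "send_rows", "data": {
  "increments": [
    [50, 5, 0, 0, 0, 0],
    [50, 5, 0, 0, 0, 0],
    [50, 5, 0, 0, 0, 0],
    [50, 5, 0, 0, 0, 0],
    [50, 2.5, 0, 0, 0, 0]
  ]
}}

```text
time: 8.28
tool_pos: [482.2, 189.4, 200.6]
tcp_rot: [180.0, -0.0, 89.9]
ft_force: [0.9, -0.1, 0.1]
finger_gap: 85.4
grip_force: 0.0
```

>>> {"op": "send_rows", "data": {
  "increments": [
    [57, 0, 0, 0, 0, 0],
    [0, 0, 0, 0, 0, 0],
    [0, 0, 0, 0, 0, 0]
  ]
}}

```text
time: 8.65
tool_pos: [482.1, 244.4, 200.3]
tcp_rot: [-180.0, 0.0, 90.0]
ft_force: [-0.4, 0.3, -1.0]
finger_gap: 85.4
grip_force: 0.0
```

```bash
python3 - <<'E'
from h import *
w=snap('wrist','w1'); print(r.sense()['tool_pos'],r.sense()['tcp_rot'])
P=cloud(w); M=(P[...,2]>75)&(P[...,2]<100)&(P[...,0]<530)&(P[...,0]>440)
H=cv2.cvtColor(w['img'],cv2.COLOR_BGR2HSV); B=M&(H[...,0]>100)&(H[...,0]<130)&(H[...,1]>90)
for m in (M,B):
    q=P[m]; print(len(q),np.percentile(q,[1,50,99],axis=0).round(1).tolist())
    if len(q): print(cv2.minAreaRect(q[:,:2].astype(np.float32)), np.polyfit(q[:,1],q[:,0],1))
E
```

```text
[482.32576317 243.67953152 200.3842933 ] [-1.79982379e+02  3.36868408e-02  8.98862763e+01]
1759 [[480.0, 96.3, 78.4], [484.8, 222.7, 89.5], [489.1, 289.3, 91.1]]
((484.5818786621094, 191.723876953125), (8.396079063415527, 196.31541442871094), 0.5164636969566345) [-9.16472272e-03  4.86524596e+02]
881 [[480.8, 211.0, 87.5], [484.7, 252.4, 89.6], [488.3, 289.8, 91.1]]
((484.46527099609375, 249.87350463867188), (7.424640655517578, 80.03034973144531), 0.36173486709594727) [-1.70579232e-02  4.88783232e+02]
```

View pics/w1.png

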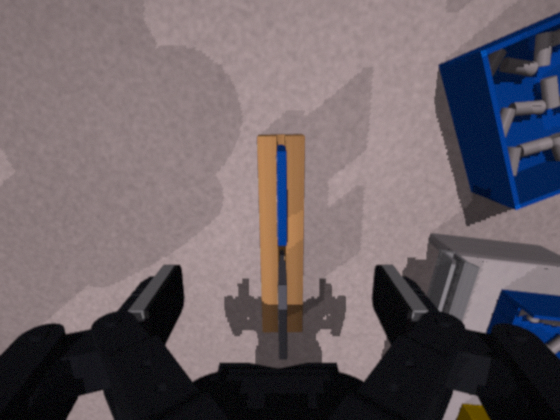

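The wrist view shows the blue holder at (283,195) in the stand, with the grey one behind it at (283,290). Its centre is at about (484.4, 250), yaw about 0.5°. I'll go down and grip it.

>>> {"op": "send_rows", "data": {
  "increments": [
    [6, 2, 50, 0, 0, -0.008],
    [0, 0, 50, 0, 0, 0],
    [0, 0, 30, 0, 0, 0],
    [0, 0, 21, 0, 0, 0],
    [0, 0, 0, 0, 0, 0]
  ]
}}

```text
time: 9.32
tool_pos: [483.1, 248.2, 47.8]
tcp_rot: [-179.8, 0.1, 90.2]
ft_force: [0.9, -0.0, -1.0]
finger_gap: 85.5
grip_force: 0.0
```

>>> {"op": "send_rows", "data": {
  "increments": [
    [0, 0, 0, 0, 0, 0],
    [0, 0, 0, 0, 0, 0],
    [0, 0, 0, 0, 0, 0],
    [0, 0, 0, 0, 0, 0]
  ],
  "grip": 1,
  "grip_force": 40
}}

```text
time: 9.82
tool_pos: [484.8, 250.4, 50.2]
tcp_rot: [180.0, -0.0, 90.3]
ft_force: [0.4, 0.4, -0.3]
finger_gap: 12.1
grip_force: 0.0
```

>>> {"op": "send_rows", "data": {
  "increments": [
    [0, 0, 0, 0, 0, 0],
    [0, 0, 0, 0, 0, 0],
    [0, 0, 0, 0, 0, 0]
  ]
}}

```text
time: 10.2
tool_pos: [484.8, 250.4, 50.1]
tcp_rot: [180.0, -0.0, 90.3]
ft_force: [-1.3, 0.3, 5.0]
finger_gap: 7.5
grip_force: 40.1
```

>>> {"op": "send_rows", "data": {
  "increments": [
    [0, 0, -10, 0, 0, 0],
    [0, 0, -20, 0, 0, 0],
    [0, 0, -40, 0, 0, 0],
    [0, 0, -40, 0, 0, 0],
    [0, 0, -40, 0, 0, 0]
  ]
}}

```text
time: 10.82
tool_pos: [484.0, 250.1, 201.0]
tcp_rot: [-180.0, 0.0, 90.3]
ft_force: [0.8, 0.9, -0.8]
finger_gap: 7.5
grip_force: 39.5
```

>>> {"op": "send_rows", "data": {
  "increments": [
    [-30, 10, 0, 0, 0, 0.06],
    [-30, 15, 0, 0, 0, 0.067],
    [-30, 15, 0, 0, 0, 0],
    [-28, 20, 0, 0, 0, 0],
    [0, 10, 0, 0, 0, 0]
  ]
}}

```text
time: 11.45
tool_pos: [546.2, 124.6, 199.9]
tcp_rot: [-180.0, 0.0, 82.9]
ft_force: [0.5, 0.8, -0.4]
finger_gap: 7.7
grip_force: 39.5
```

>>> {"op": "send_rows", "data": {
  "increments": [
    [0, 0, 0, 0, 0, 0],
    [0, 0, 0, 0, 0, 0]
  ]
}}

```text
time: 11.7
tool_pos: [545.2, 127.4, 199.5]
tcp_rot: [-180.0, -0.0, 83.1]
ft_force: [0.6, -0.5, -0.2]
finger_gap: 7.7
grip_force: 39.5
```

```bash
python3 - <<'E'
from h import *
w=snap('wrist','w2'); t=snap('top','t2'); S=r.sense(); print(S['tool_pos'],S['tcp_rot'],S['ft_force'],S['finger_gap'])
print(np.linalg.inv(w['view'])[:3].round(2).tolist())
E
```

```text
[545.18057206 127.42077688 199.6028666 ] [-1.79975528e+02 -4.92033759e-03  8.31377586e+01] [-0.47914112 -0.82047636  0.04759469] 7.71759196446831
[[0.99, -0.11, -0.04, 553.47], [-0.12, -0.95, -0.28, 199.76], [-0.0, 0.29, -0.96, 341.84]]
```

View pics/w2.png

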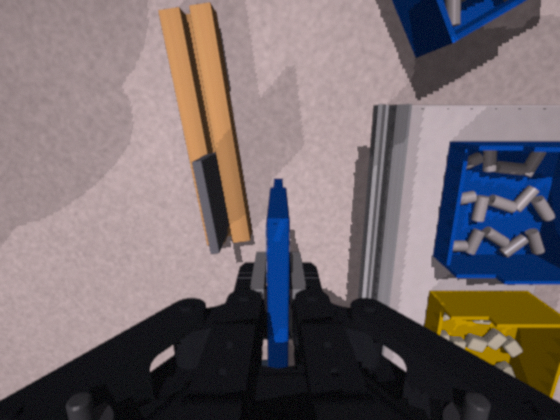

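The wrist view shows the blue holder held straight at (278,275). The rail's lip and back wall run from (378,105) to (370,300), the blue bin is at (505,210), and the grey holder is still in the stand at (208,200). I'll fit the rail.

```bash
cat > fit.py <<'E'
from h import *
def rail(s,yr=(-80,260)):
    P=cloud(s).reshape(-1,3); P=P[~np.isnan(P[:,0])]
    n=np.array([.9925,-.122]);t=np.array([.122,.9925])
    a=P[:,:2]@n;c=P[:,:2]@t
    out=[]
    for nm,lo,hi in (('front',592,605),('back',612,624)):
        m=(P[:,2]>96)&(P[:,2]<106)&(a>lo)&(a<hi)&(c>yr[0])&(c<yr[1])
        k=np.polyfit(c[m],a[m],1); res=a[m]-np.polyval(k,c[m]); k=np.polyfit(c[m][abs(res)<4],a[m][abs(res)<4],1)
        print(nm,m.sum(),'z',np.median(P[m,2]).round(1),'slope deg',np.degrees(k[0]).round(2),'a@197',np.polyval(k,197).round(1),'a range',np.percentile(a[m],[2,98]).round(1),'c',c[m].min().round(),c[m].max().round())
    m=(P[:,2]>66)&(P[:,2]<80)&(a>600)&(a<615)&(c>yr[0])&(c<yr[1])
    if m.sum(): print('floor',m.sum(),np.median(P[m,2]),np.percentile(a[m],[2,50,98]).round(1))
    # bin front/side edges, tops
    m=(P[:,2]>126)&(P[:,2]<135)&(a>650)&(a<765)&(c>130)&(c<265)
    print('blue bin',m.sum(),'a',np.percentile(a[m],[1,99]).round(1),'c',np.percentile(c[m],[1,99]).round(1),cv2.minAreaRect(P[m][:,:2].astype(np.float32)))
E
python3 - <<'E'
from fit import *
for f in ('t0','w2'): print(f); rail(load(f))
w=load('w2');P=cloud(w); H=cv2.cvtColor(w['img'],cv2.COLOR_BGR2HSV)
B=(H[...,0]>100)&(H[...,0]<130)&(H[...,1]>90)&(P[...,2]>120)&(abs(P[...,0]-545)<40); q=P[B]
print('holder',len(q),np.percentile(q,[1,50,99],axis=0).round(1).tolist(),cv2.minAreaRect(q[q[:,2]>225][:,:2].astype(np.float32)))
E
```

```text
t0
front 189 z 99.5 slope deg -0.09 a@197 597.6 a range [595.3 601. ] c -80.0 259.0
back 260 z 99.3 slope deg -0.09 a@197 616.6 a range [612.7 620.1] c -79.0 260.0
floor 313 72.9185164336377 [600.2 610.1 612.7]
blue bin 98 a [690.8 750.7] c [146.8 247.1] ((739.6748046875, 107.45878601074219), (100.57976531982422, 60.753440856933594), 82.75880432128906)
w2
front 977 z 100.1 slope deg -0.16 a@197 598.5 a range [596.4 601.8] c 116.0 259.0
back 1628 z 99.5 slope deg -0.27 a@197 617.2 a range [614.5 620.5] c 57.0 259.0
floor 1546 74.3865090318073 [601.1 610.8 612.9]
blue bin 506 a [691.  732.4] c [145.9 245.8] ((731.2958374023438, 107.27882385253906), (100.4217300415039, 43.97306442260742), 83.29695892333984)
holder 6163 [[506.1, 107.4, 191.4], [546.4, 140.7, 239.4], [581.9, 166.8, 294.4]] ((543.4174194335938, 135.6829071044922), (80.23782348632812, 60.05497360229492), 13.54601001739502)
```

>>> {"op": "send_rows", "data": {
  "increments": [
    [4, 30, 0, 0, 0, 0],
    [0, 30, 0, 0, 0, 0],
    [0, 22, 0, 0, 0, 0],
    [0, 0, 15, 0, 0, 0],
    [0, 0, 15, 0, 0, 0]
  ]
}}

```text
time: 12.42
tool_pos: [626.4, 121.1, 168.0]
tcp_rot: [-179.9, 0.0, 83.1]
ft_force: [-0.5, 0.6, -1.0]
finger_gap: 7.5
grip_force: 39.5
```

>>> {"op": "send_rows", "data": {
  "increments": [
    [0, 0, 10, 0, 0, 0],
    [0, 0, 0, 0, 0, 0],
    [0, 0, 0, 0, 0, 0]
  ]
}}

```text
time: 12.8
tool_pos: [627.6, 120.7, 160.2]
tcp_rot: [180.0, -0.0, 83.1]
ft_force: [-0.2, 0.0, 0.4]
finger_gap: 7.3
grip_force: 39.5
```

```bash
python3 - <<'E'
from fit import *
w=snap('wrist','w3'); S=r.sense(); p=S['tool_pos'];print(p,S['tcp_rot'],S['ft_force'])
n=np.array([.9925,-.122]);t=np.array([.122,.9925]); print('tcp a,c',p[:2]@n,p[:2]@t)
rail(w)
P=cloud(w);H=cv2.cvtColor(w['img'],cv2.COLOR_BGR2HSV); top=p[2]+40
B=(H[...,0]>100)&(H[...,0]<130)&(H[...,1]>90)&(abs(P[...,2]-top)<5)&(abs(P[...,:2]@n-p[:2]@n)<12); q=P[B]
print('holder',len(q),cv2.minAreaRect((q[:,:2]@np.stack([n,t],1)).astype(np.float32)),np.percentile(q[:,2],[5,50,95]))
cv2.imwrite('pics/w3c.png',cv2.resize(w['img'][60:380,160:460],None,fx=1.8,fy=1.8))
E
```

```text
[627.86556236 120.72620293 160.51846406] [ 1.79930847e+02 -1.60827528e-02  8.30726535e+01] [-0.43105561 -0.01674189 -0.99721887]
tcp a,c 608.4279738838251 196.42035501502554
front 957 z 100.2 slope deg 0.51 a@197 598.6 a range [596.4 601.8] c 84.0 260.0
back 1201 z 99.8 slope deg 0.07 a@197 617.7 a range [615.1 620.4] c 81.0 260.0
floor 568 73.63031487734231 [604.8 608.4 612. ]
blue bin 3105 a [692.  751.8] c [145.8 245.8] ((740.3917236328125, 106.00932312011719), (100.89453887939453, 61.921897888183594), 83.1960678100586)
holder 3414 ((605.3838500976562, 204.54452514648438), (15.538313865661621, 62.834781646728516), 3.447432041168213) [198.21531544 199.6178454  200.60039567]
```

View pics/w3c.png

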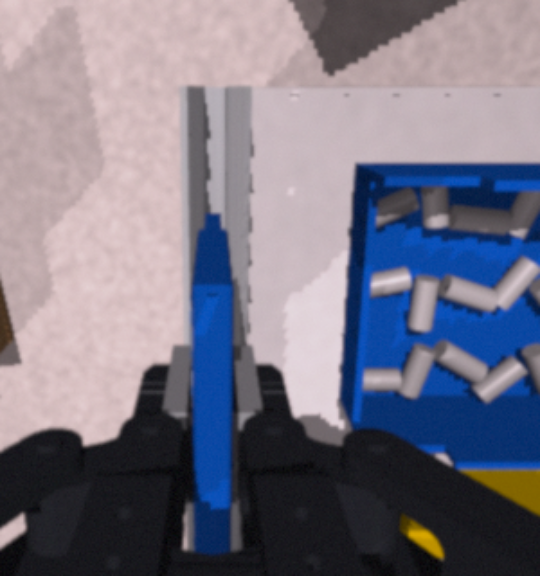

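The foot is over the channel mouth at crop (212,215), and the rail centre (a=608.1) matches the TCP (608.4). The blue bin's centre is at c=195.8, against 196 for the holder. I'll feel my way down.

>>> {"op": "send_rows", "data": {
  "increments": [
    [0, 0, 8, 0, 0, 0],
    [0, 0, 6, 0, 0, 0],
    [0, 0, 4, 0, 0, 0],
    [0, 0, 3, 0, 0, 0],
    [0, 0, 0, 0, 0, 0]
  ]
}}

```text
time: 13.48
tool_pos: [627.4, 120.6, 138.3]
tcp_rot: [-180.0, 0.0, 83.1]
ft_force: [0.1, -0.1, -0.5]
finger_gap: 7.5
grip_force: 39.5
```

>>> {"op": "send_rows", "data": {
  "increments": [
    [0, 0, 2, 0, 0, 0],
    [0, 0, 2, 0, 0, 0],
    [0, 0, 2, 0, 0, 0],
    [0, 0, 0, 0, 0, 0]
  ]
}}

```text
time: 13.98
tool_pos: [627.4, 120.6, 132.4]
tcp_rot: [-180.0, 0.0, 83.1]
ft_force: [-0.5, -0.5, -1.1]
finger_gap: 7.7
grip_force: 39.5
```

>>> {"op": "send_rows", "data": {
  "increments": [
    [0, 0, 2, 0, 0, 0],
    [0, 0, 2, 0, 0, 0],
    [0, 0, 2, 0, 0, 0],
    [0, 0, 0, 0, 0, 0]
  ]
}}

```text
time: 14.48
tool_pos: [627.4, 120.6, 126.3]
tcp_rot: [-180.0, 0.0, 83.1]
ft_force: [-0.0, -0.4, -0.6]
finger_gap: 7.9
grip_force: 39.5
```

>>> {"op": "send_rows", "data": {
  "increments": [
    [0, 0, 2, 0, 0, 0],
    [0, 0, 2, 0, 0, 0],
    [0, 0, 2, 0, 0, 0],
    [0, 0, 0, 0, 0, 0]
  ]
}}

```text
time: 14.98
tool_pos: [627.4, 120.6, 120.3]
tcp_rot: [-180.0, 0.0, 83.1]
ft_force: [-0.3, 0.7, -0.1]
finger_gap: 7.1
grip_force: 39.5
```

>>> {"op": "send_rows", "data": {
  "increments": [
    [0, 0, 1, 0, 0, 0],
    [0, 0, 1, 0, 0, 0],
    [0, 0, 1, 0, 0, 0],
    [0, 0, 0, 0, 0, 0]
  ],
  "grip_force": 70
}}

```text
time: 15.48
tool_pos: [627.5, 120.6, 117.5]
tcp_rot: [-180.0, 0.0, 83.1]
ft_force: [-0.4, -0.3, 0.8]
finger_gap: 7.4
grip_force: 71.0
```

>>> {"op": "send_rows", "data": {
  "increments": [
    [0, 0, 1, 0, 0, 0],
    [0, 0, 0, 0, 0, 0]
  ]
}}

```text
time: 15.72
tool_pos: [627.5, 120.6, 116.6]
tcp_rot: [-180.0, 0.0, 83.1]
ft_force: [-0.0, -0.5, -1.4]
finger_gap: 7.3
grip_force: 71.0
```

>>> {"op": "send_rows", "data": {
  "increments": [
    [0, 0, 1, 0, 0, 0],
    [0, 0, 0, 0, 0, 0]
  ]
}}

```text
time: 15.98
tool_pos: [627.8, 120.6, 116.2]
tcp_rot: [180.0, -0.0, 83.1]
ft_force: [-1.1, -0.2, 3.3]
finger_gap: 7.1
grip_force: 71.9
```

>>> {"op": "send_rows", "data": {
  "increments": [
    [0, 0, 1, 0, 0, 0],
    [0, 0, 0, 0, 0, 0]
  ]
}}

```text
time: 16.23
tool_pos: [628.0, 120.7, 116.2]
tcp_rot: [179.9, -0.0, 83.1]
ft_force: [-4.7, 0.1, 8.8]
finger_gap: 6.7
grip_force: 73.1
```

>>> {"op": "send_rows", "data": {
  "increments": [
    [0, 0, 1, 0, 0, 0],
    [0, 0, 1, 0, 0, 0],
    [0, 0, 0, 0, 0, 0],
    [0, 0, 0, 0, 0, 0]
  ]
}}

```text
time: 16.73
tool_pos: [628.2, 120.6, 116.2]
tcp_rot: [179.9, -0.0, 83.1]
ft_force: [-9.7, -2.0, 21.4]
finger_gap: 7.5
grip_force: 74.7
```

```bash
python3 - <<'E'
from h import *
s=snap('side','s4'); S=r.sense(); print(S['tool_pos'],S['tcp_rot'],S['ft_force'],S['wrist_torque'])
cv2.imwrite('pics/s4c.png',cv2.resize(s['img'][100:280,180:420],None,fx=3.2,fy=3.2,interpolation=cv2.INTER_CUBIC))
E
```

```text
[628.17218515 120.63354602 116.19096471] [ 1.79893467e+02 -1.49973261e-02  8.30702865e+01] [-10.70931297  -1.58816444  21.52737619] [-0.27016428  2.23860571  0.03746813]
```

View pics/s4c.png

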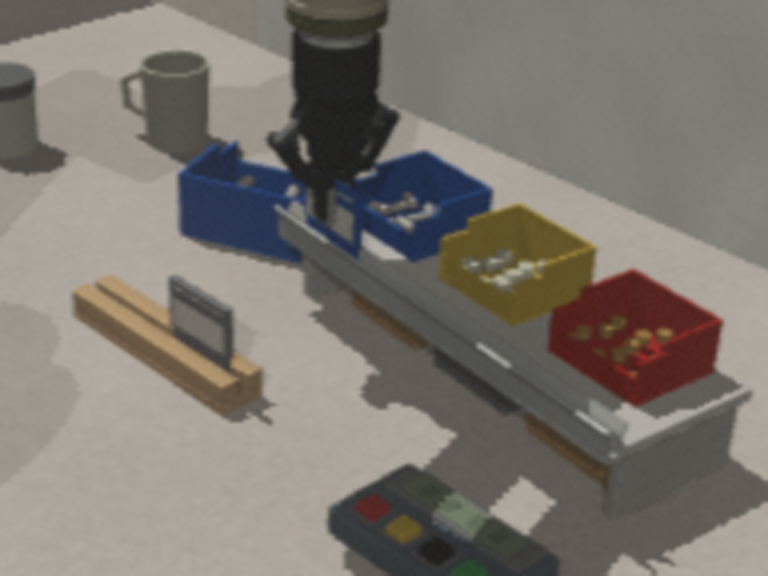

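The side view shows the blue holder seated upright in the rail in front of the blue bin at crop (335,215), label facing out. The bins and the grey holder (200,315) look undisturbed. I'll ease the sideways force a little, then hand in.

>>> {"op": "send_rows", "data": {
  "increments": [
    [0, -0.5, 0.2, 0, 0, 0],
    [0, -0.3, 0.2, 0, 0, 0],
    [0, 0, 0, 0, 0, 0],
    [0, 0, 0, 0, 0, 0],
    [0, 0, 0, 0, 0, 0]
  ]
}}

```text
time: 17.4
tool_pos: [628.0, 120.6, 116.2]
tcp_rot: [179.8, -0.0, 83.1]
ft_force: [-7.9, -2.2, 21.4]
finger_gap: 7.3
grip_force: 74.8
```

```bash
python3 -c "
from bench import r
print(r.hand_in())"
```

```text
the job is handed in; nothing more can be done
None
```

I pressed red, yellow and green in that order without touching the black key. The blue holder is fully home in the rail in front of the smaller blue bin, label facing out, still gripped and pressed down at about 21 N, and I handed the job in at about 17.4 s; no verdict came back.

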